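# Let the blue spool out of the thread dispenser

### The job

Let the blue thread spool out of the dispenser: press down the orange paddle of the lane it lies in, so that the gate lifts, and keep it down until the spool has rolled out under the gate into the tray; then let the paddle come all the way back up so that the gate shuts, and move clear. Do it by the paddle alone: do not touch the spools or the gates, leave the other lever up and the golden-yellow spool in its lane, and do not shift the things standing around.

Things in the scene. Friction and masses are not known exactly. Their poses are not given: they have to be found in the camera images.
- dispenser: Two-lane plywood gravity dispenser for thread spools, fixed to the table, 332 mm long over the paddles, 132 mm wide, 114 mm high. Origin on the table on its centre line, under the shut gates; z up, spools roll to its -x, the paddles stick out at +x. Lane centre lines at y = +30 mm (left) and -30 mm (right), 54 mm wide, 6 mm divider; floor falls 14 degrees; walls 85 mm high.
- tray (a point): Centre of the tray floor below both lanes, 32 mm above the table. Open tray, dispenser x = -36 to -160 mm, |y| under 57 mm, walls to 60 mm, end wall to 64 mm above the table; the floor falls slightly to the end wall, where a spool comes to rest.
- axle (a point): Middle of the axle of both levers, dispenser x = +75 mm, y = 0, 100 mm above the table; axle along dispenser y. Each lever lies over its lane: gate at the front end (x = 0), paddle at the rear end. Under a paddle there is only the base board, 8 mm thick, ending at x = +125 mm. Posts at the axle reach 114 mm.
- blue_spool: Spool of blue thread, 30 mm in diameter, 46 mm long, 22 g, lying across its lane behind one of the two gates (either lane). Origin at the centre of one end face, its own z along its axis. It rolls down by itself when its gate is up.
- blue_mid (a point): Centre of the blue spool; in the dispenser's frame its y is about +30 mm in the left lane, -30 mm in the right lane, x about +18 mm at the start.
- gold_spool: Spool of golden-yellow thread, 29 mm in diameter, 46 mm long, lying in the other lane. Origin at the centre of one end face, its own z along its axis.
- gold_mid (a point): Centre of the golden-yellow spool.
- paddle_left (a point): Orange paddle at the rear end of the left lever, 44 mm along the lever x 46 mm wide x 8 mm thick. Point: the centre of its top face, at rest at x = +143, y = +42, z = 106 mm in the dispenser's frame; 38 mm free between the paddles. It swings about the axle, 68 mm from it, and goes down 33 mm to its stop when pressed.
- gate_left (a point): Green gate blade at the front end of the left lever, 46 mm wide, 4 mm thick, 54 mm high. Point: the middle of its lower edge, when shut 49 mm above the table, 4 mm over the lane floor.
- lever_left (a joint): Angle of the left lever: 0 at rest, gate shut; grows as its paddle is pressed, to the stop at 0.5 rad. The spool can pass under the gate from about 0.3 rad. A spring shuts it again when let go; the paddle takes about 3 N to start and 5 to 6 N fully down.
- paddle_right (a point): Orange paddle at the rear end of the right lever, 44 mm along the lever x 46 mm wide x 8 mm thick. Point: the centre of its top face, at rest at x = +143, y = -42, z = 106 mm in the dispenser's frame; 38 mm free between the paddles. It swings about the axle, 68 mm from it, and goes down 33 mm to its stop when pressed.
- gate_right (a point): Green gate blade at the front end of the right lever, 46 mm wide, 4 mm thick, 54 mm high. Point: the middle of its lower edge, when shut 49 mm above the table, 4 mm over the lane floor.
- lever_right (a joint): Angle of the right lever: 0 at rest, gate shut; grows as its paddle is pressed, to the stop at 0.5 rad. The spool can pass under the gate from about 0.3 rad. A spring shuts it again when let go; the paddle takes about 3 N to start and 5 to 6 N fully down.
- pink_spool: Spool of pink thread standing on the table beside the dispenser, 33 mm in diameter, 40 mm high; origin under its centre.
- tape_roll: Roll of masking tape lying flat on the table, 98 mm across, 25 mm high; origin under its centre.
- tin: Round teal and white pin tin on the table, 70 mm across, 23 mm high; origin under its centre.
- violet_disc: Flat round violet bead box on the table, 39 mm across, 14 mm high; origin under its centre.

How it is judged:
By the outcome, as a careful person would: the job done as asked, in the order asked, and still so for the second after the job is handed in, with the robot touching nothing.
It also fails if it takes over 32 s, if anything falls off the work surface, if the arm or the gripper's body presses on something with over 40 N, if the wrist force passes 120 N, or if a joint passes its speed limit or range.

### The arm

A 7-joint arm with a two-finger parallel gripper is mounted at the origin on a cart in front of the work surface, level with it; the furniture and walls round the work are solid. World frame = base frame: x ahead of the robot, y to its left, z up, the work surface at z = 0. Lengths are in mm, angles in rad, forces in N, time in s.
With the tool pointing down it reaches from about 400 to 900 mm from the base axis. Payload 5.6 kg.
Tool frame: the origin (TCP) lies on the centre line of the jaws, within the pads' length; the fingertips stand 17 mm ahead of it and the grasp point (between the pads) lies 2 mm behind it; z points along the fingers, y is the line along which they close (so a half turn about z gives the same grasp; the last joint's range is limited). The gripper opens to 92 mm and grips with 3 to 60 N. Pads are 20 mm wide; open, the fingers measure 128 mm over their backs; the gripper's body (75 mm by 189 mm) begins 69 mm behind the grasp point.
Start: joints at [-1.209, 0.468, -0.012, 1.603, 0.006, 1.071, -0.056], TCP at [256.034, 597.458, 197.392] pointing down, gripper open.
Joint ranges: [-2.53, 2.53], [-0.31, 2.02], [-1.57, 1.55], [0.28, 2.44], [-1.29, 4.43], [0.15, 1.84], [-2.92, 2.92]. Speed limits (rad/s): [2.57, 2.57, 3.14, 3.14, 3.14, 3.14, 3.14].

### API

Orientations are given as a rotation vector (axis times angle).
In Python, from bench import ctrl gives the robot as it stands. The module is installed in compiled form; this text tells all that it offers.
- The arm moves only by the tool arm_command, never from a script. Its arguments are lists of equal length, an entry for each row: "dp": the shift along the tool's x, y, z in mm, a list of three; "rot": the turn, a rotation vector about the tool's x, y, z in degrees, a list of three. In form: {"dp": [[x, y, z], ...], "rot": [[rx, ry, rz], ...]}. A call has 1 to 10 rows; each row is the pose to reach, as a shift and turn from the pose commanded when the call began, along the tool's axes at that moment; what a row does not reach only later rows make up. A row lasts 1/12 s, in which the tool goes at most 41.7 mm and 7.16 degrees, less where a joint would pass 70% of its speed; a pose out of reach is approached as far as the arm can. A call with a gripper value outside its range is refused whole. "claw" is the closure, from 0 (fully open) to 1 (shut), set as the call begins (left out, the last holds). The fingers move at their own pace and stop on an object; "newtons" is the grip in N (left out, the last holds). Time passes only in rows, so rows that repeat a pose let the fingers close. It gives the time, the measured TCP pose, the force, the opening and the grip force at its end, in the units of the state.
- ctrl.read_state(): the state, without advancing time (a new reading comes with each control period).
- ctrl.grab_frame(name): name is "scene" or "side" or "wrist"; returns a dict with "img" (480x640x3 uint8, blue, green, red), "range_z" (480x640 float32, mm along the optical axis (not along the pixel's ray), 0 where there is no reading), "camera_matrix" (3x3 intrinsics, pixels), "pose" (4x4, takes a point from camera to world coordinates). Camera axes: x right, y down, z forward; pixel columns grow to the right and rows downward; lengths in mm; the calibration is good to about 2 mm. A picture is of the moment at which its call begins.
- ctrl.close_job(): hands the job in; it is judged then, once.
The state is a dict: "time": time; "q": joint angles; "dq": joint speeds; "joint_torque": joint torques, N m; "position": TCP position; "eef_rot": TCP orientation; "contact_force": force on the tool from outside, world axes, zero at the start; "torque": the same for the moment, N m; "gripper_width": finger opening in mm; "gripper_force": force on a finger pad.
Only numpy, scipy, OpenCV 4.12 (cv2) and the standard library are available. Lean on these libraries where they do the work, as an engineer would, in place of code of your own. Each camera call takes 0.05 s, during which the arm holds its last target. There are 200 camera calls.

## Working session

There is one attempt and no reset: what is moved stays moved. The work goes in short steps, Python scripts to look and compute and a tool call to move; the robot and the scene stay as the last step left them, time stands still between calls to the robot, and variables do not carry over. Pictures are saved under pics/ and viewed, at most 10 in all, crops included, and the job is handed in when it is done.

Besides the shell and the picture viewer there is one more tool, called after "Call:" as name(argument=value, ...) on one line, values as JSON. arm_command: Moves the arm, as the interface text tells. Its arguments: {"type":"object","properties":{"dp":{"type":"array","items":{"type":"array","items":{"type":"number"}}},"rot":{"type":"array","items":{"type":"array","items":{"type":"number"}}},"claw":{"type":"number"},"newtons":{"type":"number"}},"required":["dp","rot"]}

```bash
mkdir -p pics
python3 - <<'E'
from bench import ctrl
import cv2,numpy as np
s=ctrl.read_state();print(s['time'],s['position'],s['eef_rot'],s['gripper_width'])
for n in('scene','side'):
    f=ctrl.grab_frame(n);cv2.imwrite(f'pics/{n}0.png',f['img']);np.savez(f'{n}0.npz',**f)
    print(n,f['pose'].round(2).tolist())
E
```

```text
0.0 [255.81824396 596.85962658 196.4185787 ] [-6.31564752e-01 -3.07722380e+00  2.82344081e-03] 91.84827298394194
scene [[0.53, -0.62, 0.58, -28.78], [-0.85, -0.38, 0.37, -330.13], [-0.01, -0.69, -0.72, 878.42], [0.0, 0.0, 0.0, 1.0]]
side [[1.0, -0.01, -0.01, 598.2], [0.0, -0.54, 0.84, -858.63], [-0.02, -0.84, -0.54, 687.75], [0.0, 0.0, 0.0, 1.0]]
```

View pics/scene0.png

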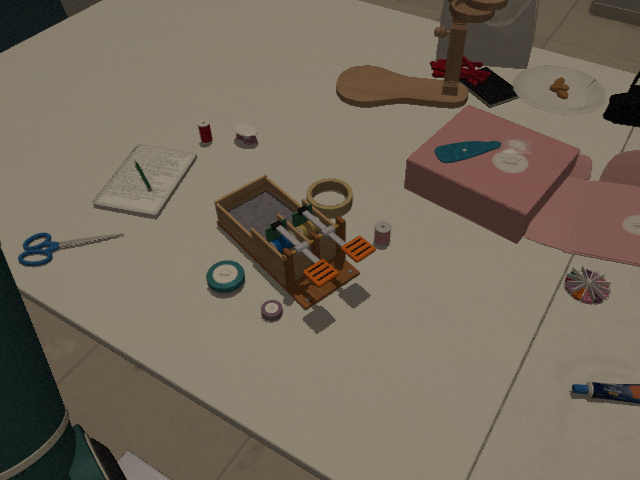

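View pics/side0.png

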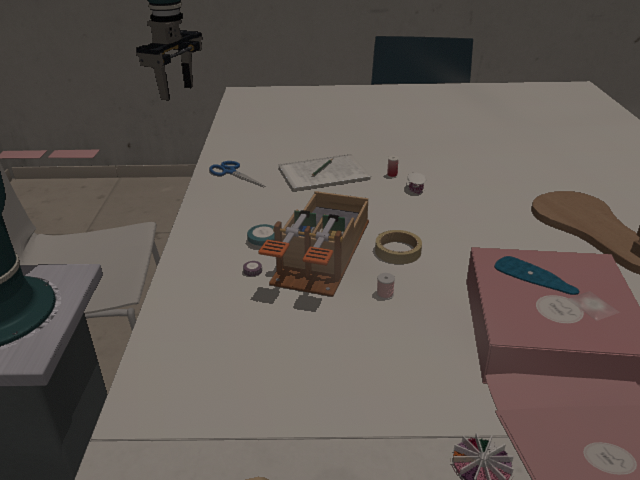

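The scene view shows the blue spool at about (282,240), in the lane nearer the robot, whose paddle is at (320,272). The gold spool is at about (308,230), with its paddle at (358,249). The side view shows the paddles at (274,249) and (319,254), with the tray pointing away toward +y. Next I'll measure them.

Run:
```python
import cv2,numpy as np
for n in('scene','side'):
    f=np.load(n+'0.npz');hsv=cv2.cvtColor(f['img'],cv2.COLOR_BGR2HSV);K=f['camera_matrix'];P=f['pose'];Z=f['range_z']
    def w(v,u):
        z=Z[v,u];c=np.stack([(u-K[0,2])*z/K[0,0],(v-K[1,2])*z/K[1,1],z],1);return c@P[:3,:3].T+P[:3,3]
    for nm,lo,hi in(('orange',(5,180,120),(14,255,255)),('blue',(100,150,40),(118,255,255)),('gold',(20,140,60),(30,255,255)),('green',(60,60,20),(92,255,140))):
        m=cv2.inRange(hsv,lo,hi);m[:180]=0;m[330:]=0;m[:,:210]=0;m[:,400:]=0
        N,L,S,C=cv2.connectedComponentsWithStats(m)
        for i in range(1,N):
            if S[i,4]<15:continue
            v,u=np.where((L==i)&(Z>0));p=w(v,u)
            print(n,nm,S[i].tolist(),C[i].round(1),np.median(p,0).round(1),p.min(0).round(),p.max(0).round())
            if nm=='orange':
                q=p[p[:,2]>np.median(p[:,2])-6];r=cv2.minAreaRect(q[:,:2].astype(np.float32));print('  rect',np.round(r[0],1),np.round(r[1],1),r[2], 'zmed',np.median(q[:,2]).round(1))
im=np.load('scene0.npz')['img'][170:310,205:385];cv2.imwrite('pics/c.png',cv2.resize(im,None,fx=4,fy=4,interpolation=cv2.INTER_CUBIC))
```

```text
scene orange [342, 236, 33, 25, 321] [357.7 247.8] [597.3  19.5 105.5] [574.  -4. 101.] [626.  46. 110.]
  rect [599.6  20.6] [42.8 45.4] 73.59204864501953 zmed 105.5
scene orange [304, 259, 34, 27, 360] [320.4 272. ] [518.2  45.6 105.5] [494.  22.   6.] [610.  74. 110.]
  rect [519.9  46.1] [43.4 44.6] 71.8841552734375 zmed 105.5
scene blue [272, 236, 20, 17, 166] [281.5 243. ] [563.  157.6  75.3] [549. 146.  61.] [577. 176.  82.]
scene gold [298, 222, 20, 13, 103] [307.6 227.7] [621.3 140.4  74.1] [608. 128.  60.] [634. 157.  79.]
scene green [306, 204, 6, 9, 28] [309.3 207.5] [649.6 153.6  96. ] [644. 150.  83.] [653. 159. 104.]
scene green [292, 211, 15, 16, 125] [297.7 218.7] [620.1 162.8  82. ] [610. 155.  35.] [674. 210. 105.]
scene green [280, 219, 7, 10, 33] [283.8 222.8] [592.1 172.2  94.8] [582. 170.  79.] [596. 175. 107.]
scene green [266, 226, 16, 15, 122] [271.8 233.8] [564.  181.1  82.8] [553. 174.  68.] [582. 186. 105.]
scene green [210, 261, 35, 32, 529] [226.7 278.4] [473.1 221.1  21.9] [445. 198.  10.] [516. 269.  26.]
side green [338, 217, 7, 10, 29] [341.4 220. ] [650.1 154.7  99.2] [642. 149.  84.] [654. 159. 105.]
side green [248, 226, 26, 19, 108] [258.1 236.2] [470.9 214.4  23.2] [451. 200.  13.] [507. 262.  27.]
```

View pics/c.png

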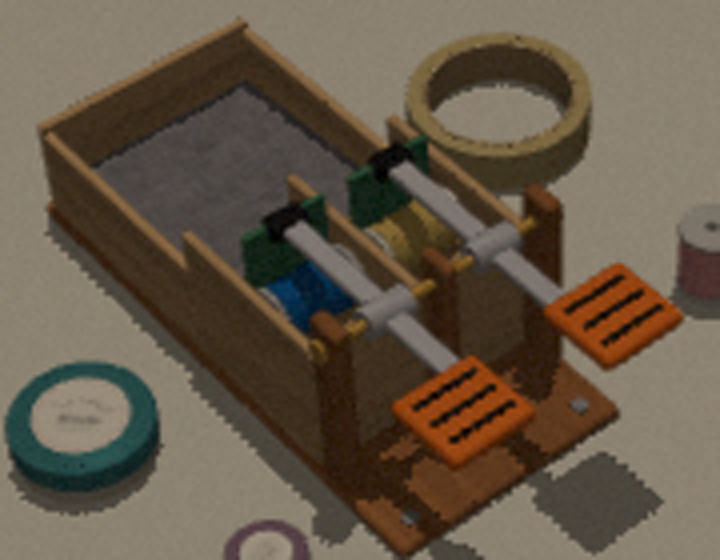

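The crop confirms it: blue lies behind the gate of the lever with the paddle at (465,410), and gold is in the other lane. The two paddle centres are (519.9, 46.1) and (599.6, 20.6), both at z 105.5. They sit 83.7 mm apart (84 expected), so blue is in the right lane. The dispenser's +x axis is (-0.305, -0.952).

I'll use closed fingers, aiming 8 mm outward of the right paddle's centre, and fly there at the current height.

Call:
arm_command(dp=[[-40,-36,0],[-70,-62,0],[-100,-89,0],[-130,-116,0],[-160,-142,0],[-190,-169,0],[-220,-196,0],[-250,-223,0],[-280,-249,0],[-310,-276,0]], rot=[[0,0,-1],[0,0,-2],[0,0,-3],[0,0,-4],[0,0,-5],[0,0,-5.5],[0,0,-5.5],[0,0,-5.5],[0,0,-5.5],[0,0,-5.5]], claw=1, newtons=10)

```text
time: 0.93
position: [432.7, 219.4, 197.4]
eef_rot: [-0.484, -3.104, -0.0]
contact_force: [0.4, -0.6, -1.0]
gripper_width: 27.3
gripper_force: 0.0
```

Call:
arm_command(dp=[[-28,-30,0],[-55,-60,0],[-82,-89,0],[-110,-119,0],[-137,-148.5,0],[-137,-148.5,20],[-137,-148.5,40],[-137,-148.5,55],[-137,-148.5,55],[-137,-148.5,55]], rot=[[0,0,0],[0,0,0],[0,0,0],[0,0,0],[0,0,0],[0,0,0],[0,0,0],[0,0,0],[0,0,0],[0,0,0]])

```text
time: 1.77
position: [517.0, 38.4, 141.8]
eef_rot: [-0.483, -3.102, 0.001]
contact_force: [-0.1, -0.2, 0.3]
gripper_width: 0.5
gripper_force: 0.0
```

Run:
```python
from bench import ctrl
import cv2,numpy as np
s=ctrl.read_state();print(s['time'],s['position'],s['eef_rot'],s['gripper_width'],s['contact_force'])
a=ctrl.grab_frame('scene')['img'][150:330,180:400];b=ctrl.grab_frame('side')['img'][150:330,180:400]
cv2.imwrite('pics/d.png',cv2.resize(np.hstack([a,b]),(792,324),interpolation=cv2.INTER_CUBIC))
```

```text
1.7667 [516.98829154  38.42081909 141.81741669] [-4.82989939e-01 -3.10231513e+00  1.30670302e-03] 0.5410532866270634 [-0.06030099 -0.16846639  0.32877189]
```

View pics/d.png

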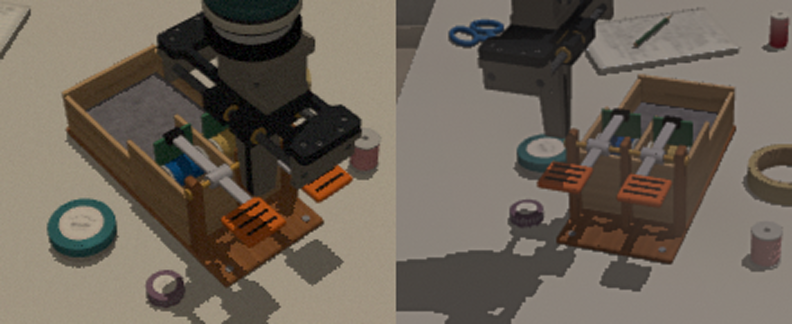

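In both views the finger looks a bit further back and higher than I expected: tip at about (258,195) in the left view and (557,130) in the right. I'll project the expected tip into the images before pressing.

Run:
```python
from bench import ctrl
import cv2,numpy as np
s=ctrl.read_state();p=s['position'];print(s['time'],p)
T=cv2.Rodrigues(s['eef_rot'])[0]
out=[]
for n in('scene','side'):
    f=ctrl.grab_frame(n);im=f['img'].copy();Wc=np.linalg.inv(f['pose'])
    for off,col in(((0,0,17),(0,0,255)),((0,18,17),(0,255,0)),((0,-18,17),(255,0,0)),((0,0,-50),(255,255,0))):
        c=Wc[:3,:3]@(p+T@np.array(off))+Wc[:3,3];u=f['camera_matrix']@c;u=u[:2]/u[2];print(n,off,u.round(1),'z',c[2].round(),'meas',f['range_z'][int(u[1])-2,int(u[0])])
        cv2.circle(im,tuple(int(x) for x in u.round()),1,col,-1)
    out.append(cv2.resize(im[190:300,220:350],None,fx=3,fy=3,interpolation=cv2.INTER_CUBIC))
cv2.imwrite('pics/e.png',np.hstack(out))
```

```text
1.8667 [518.19125985  38.74722055 143.20113097]
scene (0, 0, 17) [323.4 265.6] z 999.0 meas 1031.686
scene (0, 18, 17) [316.4 259.4] z 1009.0 meas 1040.5793
scene (0, -18, 17) [330.5 271.9] z 990.0 meas 1022.9491
scene (0, 0, -50) [322.4 237.3] z 951.0 meas 919.70917
side (0, 0, 17) [271.2 239.8] z 1059.0 meas 1262.2037
side (0, 18, 17) [274.7 234.7] z 1074.0 meas 1134.8737
side (0, -18, 17) [267.5 245. ] z 1045.0 meas 1093.173
side (0, 0, -50) [269.2 206.9] z 1023.0 meas 999.2029
```

View pics/e.png

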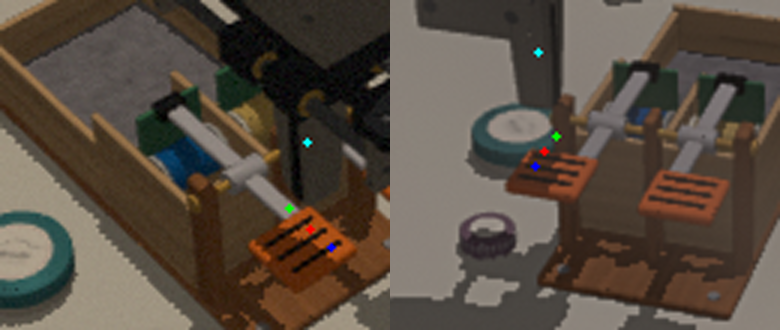

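The projection of the stated tip doesn't fall on the visible finger: the finger ends about 25 mm higher. I'll measure its lowest points by depth.

Run:
```python
from bench import ctrl
import numpy as np
s=ctrl.read_state();p=s['position'];print(s['time'],p,s['gripper_width'])
for n in('scene','side','wrist'):
    f=ctrl.grab_frame(n);Z=f['range_z'];K=f['camera_matrix'];P=f['pose']
    v,u=np.where(Z>0);z=Z[v,u];q=np.stack([(u-K[0,2])*z/K[0,0],(v-K[1,2])*z/K[1,1],z],1)@P[:3,:3].T+P[:3,3]
    m=(np.hypot(q[:,0]-p[0],q[:,1]-p[1])<45)&(q[:,2]>114)&(q[:,2]<230)
    q=q[m];uv=np.stack([u,v],1)[m]
    print(n,len(q))
    for lo in range(114,210,8):
        k=(q[:,2]>=lo)&(q[:,2]<lo+8)
        if k.sum():print(lo,k.sum(),q[k].min(0).round(),q[k].max(0).round(),uv[k].mean(0).round())
```

```text
1.9667 [518.40030303  38.82038068 143.50130832] 0.09004269645657463
scene 518
154 6 [506.  34. 160.] [512.  49. 162.] [318. 254.]
162 48 [504.  22. 162.] [521.  52. 170.] [322. 253.]
170 62 [503.  21. 170.] [521.  54. 178.] [323. 250.]
178 63 [503.  20. 178.] [521.  53. 186.] [323. 247.]
186 70 [502.  19. 186.] [521.  55. 194.] [323. 244.]
194 72 [502.  19. 194.] [519.  53. 202.] [322. 240.]
202 73 [501.  18. 202.] [519.  56. 210.] [322. 237.]
side 493
154 8 [511.  27. 160.] [528.  42. 162.] [271. 225.]
162 41 [506.  21. 162.] [529.  45. 170.] [270. 223.]
170 57 [505.  21. 170.] [530.  48. 178.] [270. 219.]
178 67 [504.  20. 178.] [531.  49. 186.] [269. 216.]
186 69 [505.  20. 186.] [531.  52. 194.] [270. 211.]
194 64 [503.  20. 194.] [531.  50. 202.] [269. 208.]
202 69 [504.  17. 202.] [532.  51. 210.] [269. 204.]
wrist 5166
154 19 [507.  32. 161.] [513.  50. 162.] [317. 279.]
162 319 [506.  28. 162.] [514.  53. 170.] [317. 283.]
170 381 [506.  28. 170.] [514.  54. 178.] [317. 289.]
178 468 [505.  27. 178.] [514.  55. 186.] [316. 296.]
186 588 [504.  27. 186.] [514.  55. 194.] [316. 303.]
194 703 [504.  26. 194.] [514.  56. 202.] [317. 312.]
202 888 [504.  25. 202.] [514.  57. 210.] [317. 321.]
```

All three cameras put the fingertip at z≈161 while the reported TCP is at 143.5. So the real tip is about 17 mm behind the reported TCP, not ahead of it. The xy position agrees. Contact should then come after about 55 mm of descent, so I'll go down in steps guarded by force.

Call:
arm_command(dp=[[0,0,9],[0,0,18],[0,0,18]], rot=[[0,0,0],[0,0,0],[0,0,0]])

```text
time: 2.37
position: [516.1, 38.5, 122.4]
eef_rot: [-0.482, -3.101, 0.002]
contact_force: [-1.2, 0.5, -0.8]
gripper_width: 0.7
gripper_force: 0.0
```

Call:
arm_command(dp=[[0,0,5],[0,0,10],[0,0,10]], rot=[[0,0,0],[0,0,0],[0,0,0]])

```text
time: 2.62
position: [516.9, 38.5, 113.2]
eef_rot: [-0.483, -3.102, 0.001]
contact_force: [-0.4, 0.5, 0.4]
gripper_width: -0.0
gripper_force: 0.0
```

There's no contact at TCP 113, where a tip 17 mm ahead would already be 10 mm into the paddle. That confirms the camera reading, so I'll continue down.

Call:
arm_command(dp=[[0,0,10],[0,0,20],[0,0,20],[0,0,20]], rot=[[0,0,0],[0,0,0],[0,0,0],[0,0,0]])

```text
time: 2.95
position: [516.9, 38.4, 93.5]
eef_rot: [-0.483, -3.102, 0.001]
contact_force: [0.7, -0.3, 0.6]
gripper_width: 0.2
gripper_force: 0.0
```

```bash
cat > look.py <<'E'
import sys
from bench import ctrl
import cv2,numpy as np
s=ctrl.read_state();print(s['time'],s['position'].round(1),s['contact_force'].round(1))
a=ctrl.grab_frame('scene')['img'][190:300,200:350];b=ctrl.grab_frame('side')['img'][180:290,220:370]
cv2.imwrite(f'pics/{sys.argv[1]}.png',cv2.resize(np.hstack([a,b]),(795,292),interpolation=cv2.INTER_CUBIC))
E
python3 look.py f
```

```text
2.95 [516.9  38.4  93.5] [ 0.7 -0.3  0.6]
```

View pics/f.png

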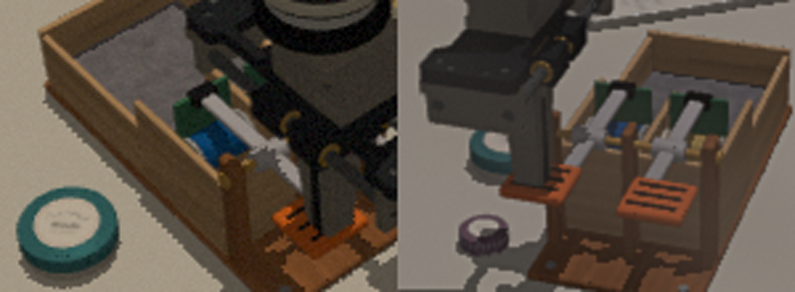

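The finger is just above the middle of the right paddle, at (325,228) in the left view and (535,190) in the right. Levers are at rest. Now I'll press.

Call:
arm_command(dp=[[0,0,4],[0,0,8],[0,0,12],[0,0,16],[0,0,20],[0,0,20]], rot=[[0,0,0],[0,0,0],[0,0,0],[0,0,0],[0,0,0],[0,0,0]])

```text
time: 3.55
position: [518.1, 38.8, 74.0]
eef_rot: [0.483, 3.103, 0.0]
contact_force: [1.3, 0.4, 1.6]
gripper_width: 0.4
gripper_force: 0.6
```

Call:
arm_command(dp=[[0,0,4],[0,0,8],[0,0,12],[0,0,12],[0,0,12],[0,0,12],[0,0,12],[0,0,12],[0,0,12],[0,0,12]], rot=[[0,0,0],[0,0,0],[0,0,0],[0,0,0],[0,0,0],[0,0,0],[0,0,0],[0,0,0],[0,0,0],[0,0,0]])

```text
time: 4.38
position: [517.6, 38.5, 62.5]
eef_rot: [0.483, 3.104, 0.0]
contact_force: [1.1, 0.1, 4.4]
gripper_width: 0.2
gripper_force: 2.0
```

```bash
python3 look.py g
```

```text
4.3833 [517.6  38.5  62.5] [1.1 0.1 4.4]
```

View pics/g.png

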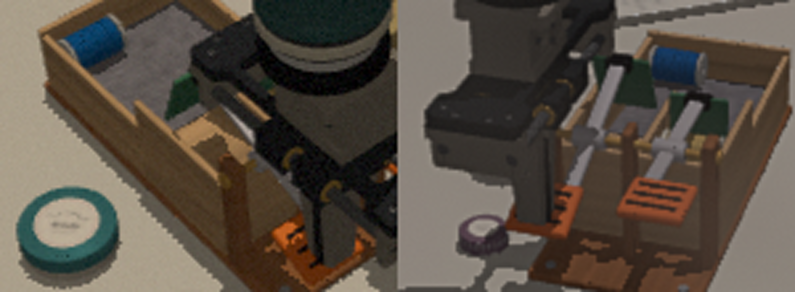

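The gate is up and the blue spool is in the tray against the end wall, at (95,38) in the left view and (678,65) in the right. I'll release straight up, then move clear.

Call:
arm_command(dp=[[0,0,0],[0,0,0],[0,0,-5],[0,0,-10],[0,0,-15],[0,0,-20],[0,0,-25],[0,0,-30],[0,0,-40],[0,0,-50]], rot=[[0,0,0],[0,0,0],[0,0,0],[0,0,0],[0,0,0],[0,0,0],[0,0,0],[0,0,0],[0,0,0],[0,0,0]])

```text
time: 5.32
position: [517.3, 39.2, 113.0]
eef_rot: [-0.482, -3.104, -0.0]
contact_force: [-0.1, 0.6, 1.3]
gripper_width: 0.3
gripper_force: 0.0
```

Call:
arm_command(dp=[[0,0,-25],[0,0,-50],[0,0,-75],[0,0,-100],[20,-20,-100],[40,-40,-100],[60,-60,-100],[80,-80,-100],[80,-80,-100],[80,-80,-100]], rot=[[0,0,0],[0,0,0],[0,0,0],[0,0,0],[0,0,0],[0,0,0],[0,0,0],[0,0,0],[0,0,0],[0,0,0]])

```text
time: 6.15
position: [416.7, -13.4, 213.4]
eef_rot: [0.484, 3.102, 0.002]
contact_force: [0.6, -0.2, 0.0]
gripper_width: 0.6
gripper_force: 0.0
```

```bash
python3 look.py h
```

```text
6.15 [416.7 -13.4 213.4] [ 0.6 -0.2  0. ]
```

View pics/h.png

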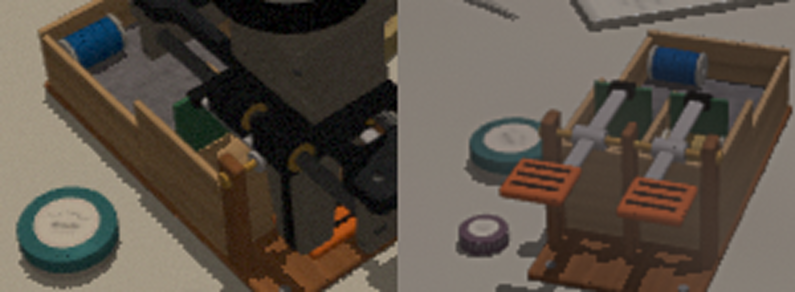

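The blue spool rests in the tray at (678,65) in the right view. Both paddles are back up at (540,180) and (657,198), the gates are shut, the gold spool is still in its lane, and the arm is clear.

```bash
python3 -c "
from bench import ctrl
print(ctrl.close_job())"
```

```text
the job is handed in; nothing more can be done
None
```

The blue spool is out in the tray, its gate is shut with the paddle back up, the gold spool is still in its lane, the arm is clear, and the job was handed in at about 6 s.

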